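# Sweep the glass offcuts into the scrap tray

## Task

Clear the cutting board: with the fingertips, push the three triangular glass offcuts along the mat and over the board's edge into the scrap tray beside it, without picking any of them up. Leave the square piece of glass and the little jar standing on the board where they are.

Things in the scene. Friction and masses are not known exactly. Their poses are not given: they have to be found in the camera images.
- board: the fixed cutting board with a grey mat on top, 240 mm (its x) by 320 mm (its y) and 40 mm high, its top level and 40 mm above the work surface. Origin: centre of its underside; z up. It may stand turned a little.
- tray: the fixed open aluminium scrap tray, 280 mm (x) by 110 mm (y), walls 4 mm thick and 34 mm high, floor 4 mm thick. It stands on the work surface at the board's +y or -y end (differs from run to run), centred on that edge, 2 mm from it and parallel to it; its rim is 6 mm below the board's top, so what is pushed over that edge drops in. Origin: centre of its underside.
- toolbox: a fixed closed pale plastic toolbox, 240 mm (x) by 110 mm (y), 56 mm high, standing at the board's other end. Origin: centre of its underside.
- offcut_a: a triangular offcut of dark brown slab glass lying flat: equilateral, sides 42 mm (corners 24 mm from the centre), 10 mm thick, about 19 g, loose. Origin: centre of its underside; z up; its x axis points at one corner. The three offcuts are alike.
- offcut_b: a triangular offcut of dark brown slab glass lying flat: equilateral, sides 42 mm (corners 24 mm from the centre), 10 mm thick, about 19 g, loose. Origin: centre of its underside; z up; its x axis points at one corner. The three offcuts are alike.
- offcut_c: a triangular offcut of dark brown slab glass lying flat: equilateral, sides 42 mm (corners 24 mm from the centre), 10 mm thick, about 19 g, loose. Origin: centre of its underside; z up; its x axis points at one corner. The three offcuts are alike.
- pane: the square piece of the same glass, 50 x 50 x 10 mm, 62 g, lying loose on the board; it stays. The pane and the offcuts lie near the corners of a rectangle, 130 mm apart along the board's x and 150 mm along its y; which is where differs, so the pane may lie between an offcut and the tray. Origin: centre of its underside.
- jar: a small closed jar with a black lid, 34 mm in diameter and 45 mm tall, about 90 g, standing loose near the middle of the board between the glass pieces. Origin: centre of its underside.

How it is judged:
By the outcome, as a careful person would: the job done as asked, in the order asked, and still so for the second after the job is handed in, with the robot touching nothing.
It also fails if it takes over 64 s, if anything falls off the work surface, if the arm or the gripper's body presses on something with over 40 N, if the wrist force passes 120 N, or if a joint passes its speed limit or range.

## Robot

A 6-joint arm with a two-finger parallel gripper is mounted at the origin on the work surface. World frame = base frame: x ahead of the robot, y to its left, z up, the work surface at z = 0. Lengths are in mm, angles in rad, forces in N, time in s.
With the tool pointing down it reaches from about 350 to 775 mm from the base axis. Payload 7.3 kg.
Tool frame: the origin (TCP) lies at the very end of the fingers, on their centre line; the grasp point (between the pads) lies 19 mm behind it; z points along the fingers, y is the line along which they close (so a half turn about z gives the same grasp; the last joint's range is limited). The gripper opens to 92 mm and grips with 3 to 60 N. Pads are 19 mm wide; open, the fingers measure 130 mm over their backs; the gripper's body (75 mm by 190 mm) begins 47 mm behind the grasp point.
Start: joints at [0.989, 0.342, 1.524, -0, 1.275, -0.146], TCP at [221.61, 475.956, 226.741] pointing down, gripper open.
Joint ranges: [-2.53, 2.53], [-0.77, 2.02], [0.04, 2.7], [-1, 4.14], [0.28, 2.66], [-3.11, 3.11]. Speed limits (rad/s): [2.57, 2.57, 3.14, 3.14, 3.14, 3.14].

## Interface

Orientations are given as [roll, pitch, yaw] about the fixed x, y, z axes, in that order (R = Rz(yaw) Ry(pitch) Rx(roll)).
In Python, from plant import get_obs, optics, ticket, finder gives the robot as it stands.
- The arm moves only by the tool send_rows, never from a script. Its arguments are lists of equal length, an entry for each row: "offset": the shift along the tool's x, y, z scaled (see below), a list of three; "delta_rot": the turn, a rotation vector about the tool's x, y, z scaled (see below), a list of three. In form: {"offset": [[dx, dy, dz], ...], "delta_rot": [[rx, ry, rz], ...]}. A call has 1 to 8 rows; each row is the pose to reach, as a shift and turn from the pose commanded when the call began, along the tool's axes at that moment, turning the shorter way round; what a row does not reach only later rows make up. The controller multiplies each number of a shift by 120 mm and each number of a turn by 360 degrees. A row lasts 1/8 s, in which the tool goes at most 62.5 mm and 10.7 degrees, less where a joint would pass 70% of its speed; a pose out of reach is approached as far as the arm can. A call with a number of a shift or a turn outside -1 to 1 is refused whole. A call with a gripper value outside its range is refused whole. "grip" is the opening, from 0 (shut) to 1 (fully open), set as the call begins (left out, the last holds). The fingers move at their own pace and stop on an object; the grip force is fixed at half the most. Time passes only in rows, so rows that repeat a pose let the fingers close. It gives the time, the measured TCP pose, the force, the opening and the grip force at its end, in the units of the state.
- get_obs(): the state, without advancing time (a new reading comes with each control period).
- optics.capture(name): name is "scene" or "top"; returns the picture (400x640x3 uint8, red, green, blue); there is no depth.
- optics.get_calibration(name): a dict with "fx", "fy", "cx", "cy" (pixels), "k1" (the pictures are not rectified: a ray, as slopes to the right and down, at radius r is drawn at 1 + k1 r^2 times it, then the intrinsics apply), "world_from_camera" (4x4, takes a point from camera to world coordinates). Camera axes: x right, y down, z forward; pixel columns grow to the right and rows downward; lengths in mm; the calibration is good to about 2 mm. A picture is of the moment at which its call begins. get_calibration takes no time and is no camera call.
- ticket.close_job(): hands the job in; it is judged then, once.
Trained networks look in the newest picture that a camera, given by its name, has taken for a name from the list of things; names that differ only in an ending like _2 or _b are one class to them, and where a whole thing is asked for, a point or a joint stands for the part that bears it (a point fixed in the world has none). Each returns a list of dicts, best first, with "confidence" (0 to 1); they miss things now and then, are a little off and sometimes report something else, mostly with a low value. They report only what shows in the picture. A call takes as long as a camera call.
- finder.boxes_of(target, camera): "box" ([left, top, right, bottom] in pixels, round what is visible of it).
- finder.silhouettes(target, camera): "region" (400x640 bool, what is visible of it) and "box" ([left, top, right, bottom] in pixels, round what is visible of it).
- finder.pinpoint(target, camera): "uv" ([column, row] in pixels: a listed point, or the origin of a listed thing).
The state is a dict: "time": time; "joint_positions": joint angles; "dq": joint speeds; "tau": joint torques, N m; "tool_pos": TCP position; "tcp_rot": TCP orientation; "contact_force": force on the tool from outside, world axes, zero at the start; "moment": the same for the moment, N m; "grip_width": finger opening in mm; "finger_force": force on a finger pad.
Only numpy, scipy, OpenCV 4.12 (cv2) and the standard library are available. Lean on these libraries where they do the work, as an engineer would, in place of code of your own. Each camera call takes 0.05 s, during which the arm holds its last target. There are 200 camera calls.

## Working session

There is one attempt and no reset: what is moved stays moved. The work goes in short steps, Python scripts to look and compute and a tool call to move; the robot and the scene stay as the last step left them, time stands still between calls to the robot, and variables do not carry over. Pictures are saved under pics/ and viewed, at most 10 in all, crops included, and the job is handed in when it is done.

Besides the shell and the picture viewer there is one more tool, called by a JSON object that holds its "method" and its "body", one argument or row to a line. send_rows: Moves the arm, as the interface text tells. Its arguments: {"type":"object","properties":{"offset":{"type":"array"},"delta_rot":{"type":"array"},"grip":{"type":"number"}},"required":["offset","delta_rot"]}

```bash
mkdir -p pics; cat > h.py <<'E'
import numpy as np, cv2
from plant import get_obs, optics, ticket, finder
from scipy.spatial.transform import Rotation as R
def ray(c,uv,z):
    k=optics.get_calibration(c); T=np.array(k["world_from_camera"])
    d=np.array([(uv[0]-k["cx"])/k["fx"],(uv[1]-k["cy"])/k["fy"]]); s=d.copy()
    for _ in range(20): s=d/(1+k["k1"]*(s@s))
    v=T[:3,:3]@np.array([s[0],s[1],1]); o=T[:3,3]
    return (o+v*(z-o[2])/v[2])[:2]
E
python3 - <<'E'
from h import *
for c in ["top","scene"]:
    im=optics.capture(c); cv2.imwrite(f"pics/{c}0.png",im[:,:,::-1])
    print(c,np.round(np.array(optics.get_calibration(c)["world_from_camera"])[:3,3]))
    for t,z in [("board",0),("tray",0),("toolbox",0),("offcut_a",40),("pane",40),("jar",40)]:
        for p in finder.pinpoint(t,c):
            if p["confidence"]>.25: print(t,round(p["confidence"],2),np.round(p["uv"]),np.round(ray(c,p["uv"],z)))
o=get_obs();print(o["time"],o["tool_pos"],o["tcp_rot"],o["grip_width"])
E
```

```text
top [514.   4. 822.]
board 0.72 [335. 211.] [549. -16.]
tray 0.9 [208. 219.] [535. 205.]
tray 0.66 [288. 251.] [481.  66.]
tray 0.51 [333. 209.] [554. -11.]
toolbox 0.74 [458. 201.] [ 568. -231.]
toolbox 0.66 [379. 172.] [618. -92.]
offcut_a 0.83 [384. 244.] [495. -95.]
offcut_a 0.68 [382. 169.] [618. -92.]
offcut_a 0.65 [287. 247.] [489.  64.]
offcut_a 0.53 [282. 179.] [600.  73.]
pane 0.9 [286. 249.] [486.  65.]
jar 0.66 [335. 208.] [553. -14.]
scene [1206.  -92.  779.]
board 0.77 [317. 222.] [551. -13.]
tray 0.73 [410. 207.] [534. 203.]
toolbox 0.92 [218. 241.] [ 576. -227.]
offcut_a 0.79 [359. 225.] [603.  70.]
offcut_a 0.64 [282. 239.] [620. -92.]
offcut_a 0.43 [274. 197.] [ 499. -101.]
pane 0.56 [346. 186.] [487.  61.]
pane 0.32 [315. 224.] [589. -22.]
jar 0.59 [317. 213.] [558. -13.]
0.7 [221.61818275 475.93494581 226.76291738] [3.14148293e+00 2.88272715e-05 2.70577011e+00] 91.62524575379845
```

View pics/top0.png

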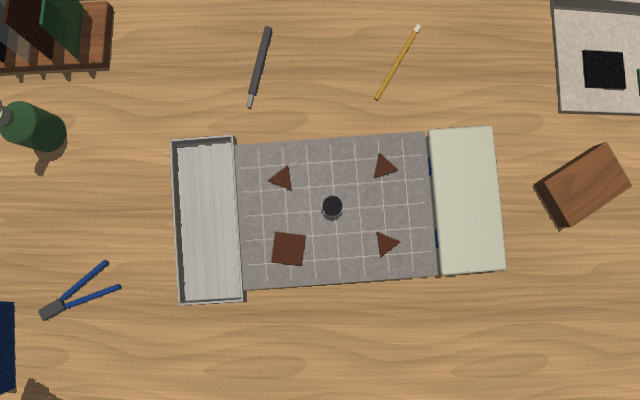

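View pics/scene0.png

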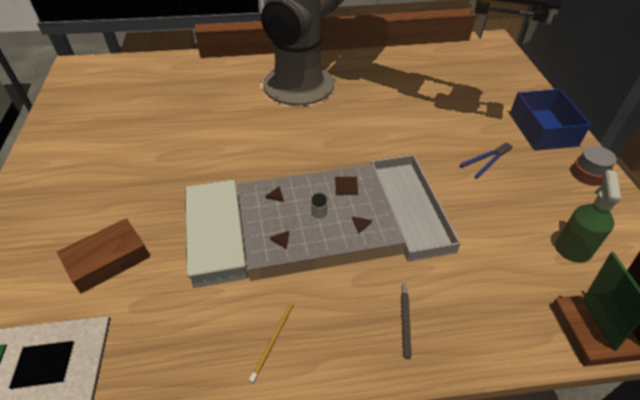

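The top view shows the tray at left (+y), the pane at (288,249) and the jar at (332,206). The offcuts are at (282,178), (385,166) and (388,244). The last one lies behind the pane, so it has to go across to the other column first. The scene view agrees. Next I measure precisely.

```bash
cat >> h.py <<'E'
def pieces():
    """glass pieces by colour in the top view: centre, corners on their top face (z 50)"""
    im=optics.capture("top"); h=cv2.cvtColor(im,cv2.COLOR_RGB2HSV).astype(int)
    m=((h[...,1]>90)&(h[...,2]<125)).astype(np.uint8); m[:,:172]=0; m[:,430:]=0; m[:130]=0; m[305:]=0
    out=[]
    for c in cv2.findContours(m,cv2.RETR_EXTERNAL,cv2.CHAIN_APPROX_NONE)[0]:
        if cv2.contourArea(c)<100: continue
        w=np.array([ray("top",p,50) for p in c[:,0]]).astype(np.float32)
        t=cv2.minEnclosingTriangle(w[:,None])[1][:,0]
        M=cv2.moments(c); ctr=ray("top",(M["m10"]/M["m00"],M["m01"]/M["m00"]),50)
        out.append((np.round(ctr),round(cv2.contourArea(c)),np.round(t).tolist()))
    return im,out
def rows(targets):
    """targets x,y,z,yaw(rad) -> offset, delta_rot per target, from the measured pose"""
    o=get_obs(); p=np.array(o["tool_pos"]); A=R.from_euler("xyz",o["tcp_rot"])
    for x,y,z,w in targets:
        B=R.from_euler("xyz",[np.pi,0,w])
        print(np.round(A.inv().apply(np.array([x,y,z])-p)/120,3).tolist(),np.round((A.inv()*B).as_rotvec()/2/np.pi,4).tolist())
E
python3 - <<'E'
from h import *
im,o=pieces()
for i in o: print(*i)
s=finder.silhouettes("tray","top")[0]; tb=finder.silhouettes("toolbox","top")[0]; j=finder.silhouettes("jar","top")[0]
for n,s,z in (("tray",s,34),("toolbox",tb,56)):
    c=max(cv2.findContours(s["region"].astype(np.uint8),cv2.RETR_EXTERNAL,cv2.CHAIN_APPROX_NONE)[0],key=cv2.contourArea)
    w=np.array([ray("top",p,z) for p in c[:,0]]).astype(np.float32)
    print(n,s["confidence"],cv2.minAreaRect(w),np.round(cv2.boxPoints(cv2.minAreaRect(w))).tolist())
b=j["box"]; print("jar",j["confidence"],ray("top",((b[0]+b[2])/2,(b[1]+b[3])/2),75))
# board corners read from the picture: top-left, top-right, bottom-right, bottom-left
for uv in [(236,146),(427,132),(437,276),(245,290)]: print(np.round(ray("top",uv,40)))
E
```

```text
[496. -96.] 239 [[514.0, -82.0], [499.0, -120.0], [474.0, -88.0]]
[487.  61.] 852 [[469.0, 125.0], [555.0, 39.0], [459.0, 32.0]]
[601.  73.] 243 [[597.0, 96.0], [623.0, 64.0], [583.0, 58.0]]
[621. -93.] 242 [[615.0, -117.0], [603.0, -77.0], [644.0, -87.0]]
tray 0.8 ((534.09619140625, 200.4953155517578), (279.4718322753906, 116.37720489501953), 4.288010597229004) [[390.0, 248.0], [399.0, 132.0], [678.0, 153.0], [669.0, 269.0]]
toolbox 0.9 ((567.7349853515625, -226.5723419189453), (239.44760131835938, 115.48067474365234), 4.612310886383057) [[444.0, -179.0], [453.0, -294.0], [692.0, -274.0], [682.0, -159.0]]
jar 0.91 [555.69603731  -8.17353992]
[656. 151.]
[ 681. -168.]
[ 442. -182.]
[418. 132.]
```

```bash
cat >> h.py <<'E'
def W(e,u,z,w=1.649): return (549+.997*e-.078*u, -17+.078*e+.997*u, z, w)
E
python3 -c "
from h import *
rows([W(59,48,130),W(59,48,44),W(59,175,44),W(59,175,120)])"
```

```text
[-4.439, -1.982, 0.806] [0.0, -0.0, 0.1682]
[-4.439, -1.983, 1.523] [0.0, -0.0, 0.1682]
[-3.919, -1.061, 1.523] [0.0, -0.0, 0.1682]
[-3.919, -1.061, 0.89] [0.0, -0.0, 0.1682]
```

{"method": "send_rows", "body": {
  "offset": [
    [-0.5,-0.22,0],
    [-1,-0.45,0],
    [-1,-0.45,0],
    [-1,-0.45,0],
    [-1,-0.45,0],
    [-1,-0.45,0]
  ],
  "delta_rot": [
    [0,0,0.028],
    [0,0,0.056],
    [0,0,0.084],
    [0,0,0.112],
    [0,0,0.14],
    [0,0,0.1682]
  ],
  "grip": 0.15
}}

```text
time: 1.65
tool_pos: [307.7, 376.3, 226.8]
tcp_rot: [3.141, -0.0, 1.643]
contact_force: [-0.2, 0.1, -0.2]
grip_width: 36.5
finger_force: 0.0
```

```bash
python3 -c "
from h import *
print(get_obs()['time'],get_obs()['grip_width'])
rows([W(59,48,130),W(59,48,44)])"
```

```text
1.65 36.49236960278857
[-3.011, 2.259, 0.807] [0.0, -0.0, -0.001]
[-3.011, 2.259, 1.523] [0.0, -0.0, -0.001]
```

{"method": "send_rows", "body": {
  "offset": [
    [-0.4,0.3,0],
    [-0.8,0.6,0],
    [-1,0.75,0]
  ],
  "delta_rot": [
    [0,0,0],
    [0,0,0],
    [0,0,0]
  ]
}}

```text
time: 2.02
tool_pos: [408.2, 261.8, 226.8]
tcp_rot: [3.141, 0.0, 1.647]
contact_force: [0.4, 0.6, -0.5]
grip_width: 14.2
finger_force: 0.0
```

{"method": "send_rows", "body": {
  "offset": [
    [-0.4,0.3,0],
    [-0.8,0.6,0],
    [-1,0.75,0]
  ],
  "delta_rot": [
    [0,0,0],
    [0,0,0],
    [0,0,0]
  ]
}}

```text
time: 2.4
tool_pos: [507.5, 148.7, 226.6]
tcp_rot: [3.141, 0.0, 1.647]
contact_force: [0.6, -0.4, 0.7]
grip_width: 13.6
finger_force: 0.0
```

{"method": "send_rows", "body": {
  "offset": [
    [-0.4,0.3,0.2],
    [-0.8,0.6,0.5],
    [-1,0.75,0.8],
    [-1,0.75,0.8]
  ],
  "delta_rot": [
    [0,0,0],
    [0,0,0],
    [0,0,0],
    [0,0,0]
  ]
}}

```text
time: 2.9
tool_pos: [604.0, 36.3, 126.6]
tcp_rot: [-3.135, -0.001, 1.646]
contact_force: [-0.6, 0.1, 1.2]
grip_width: 14.0
finger_force: 0.0
```

```bash
python3 -c "
from h import *
print(get_obs()['time'],get_obs()['grip_width'])
rows([W(59,48,44),W(59,175,44),W(59,175,120)])"
```

```text
2.9 13.963637085864828
[-0.008, 0.005, 0.688] [-0.0011, -0.0001, -0.0005]
[1.051, 0.002, 0.689] [-0.0011, -0.0001, -0.0005]
[1.051, -0.003, 0.056] [-0.0011, -0.0001, -0.0005]
```

{"method": "send_rows", "body": {
  "offset": [
    [0,0,0.3],
    [0,0,0.55],
    [0,0,0.68],
    [0,0,0.68],
    [0,0,0.68]
  ],
  "delta_rot": [
    [0,0,0],
    [0,0,0],
    [0,0,0],
    [0,0,0],
    [0,0,0]
  ]
}}

```text
time: 3.52
tool_pos: [605.8, 38.8, 50.7]
tcp_rot: [3.139, 0.0, 1.649]
contact_force: [-0.3, -0.1, -0.4]
grip_width: 13.7
finger_force: 0.0
```

```bash
python3 -c "
from h import *
print(get_obs()['time'],get_obs()['tool_pos'])
rows([W(59,48,44),W(59,175,44),W(59,175,120)])"
```

```text
3.525 [605.83221551  38.81158926  50.73469719]
[-0.027, -0.017, 0.056] [0.0004, 0.0, 0.0001]
[1.032, -0.016, 0.056] [0.0004, 0.0, 0.0001]
[1.032, -0.015, -0.578] [0.0004, 0.0, 0.0001]
```

{"method": "send_rows", "body": {
  "offset": [
    [0,0,0.045],
    [0.1,0,0.045],
    [0.24,0,0.045],
    [0.38,0,0.045],
    [0.52,0,0.045],
    [0.68,0,0.045],
    [0.84,0,0.045],
    [1,0,0.045]
  ],
  "delta_rot": [
    [0,0,0],
    [0,0,0],
    [0,0,0],
    [0,0,0],
    [0,0,0],
    [0,0,0],
    [0,0,0],
    [0,0,0]
  ]
}}

```text
time: 4.53
tool_pos: [595.3, 159.7, 43.7]
tcp_rot: [-3.142, -0.0, 1.649]
contact_force: [0.5, 0.6, -0.2]
grip_width: 13.5
finger_force: 0.0
```

{"method": "send_rows", "body": {
  "offset": [
    [0.1,0,0],
    [0.1,0,0],
    [0.05,0,-0.4],
    [0.05,0,-0.8],
    [0.05,0,-0.8]
  ],
  "delta_rot": [
    [0,0,0],
    [0,0,0],
    [0,0,0],
    [0,0,0],
    [0,0,0]
  ]
}}

```text
time: 5.15
tool_pos: [597.7, 163.7, 144.3]
tcp_rot: [3.133, -0.0, 1.648]
contact_force: [0.4, 0.5, -0.3]
grip_width: 13.8
finger_force: 0.0
```

```bash
python3 -c "
from h import *
print(get_obs()['time'],get_obs()['tool_pos'])
im,o=pieces(); cv2.imwrite('pics/top1.png',im[:,:,::-1])
for i in o: print(*i)
rows([W(62,-126,145),W(62,-126,44)])"
```

```text
5.15 [597.66204206 163.71286372 144.28073423]
[407.  91.] 186 [[397.0, 77.0], [397.0, 144.0], [437.0, 65.0]]
[495. -96.] 238 [[514.0, -82.0], [499.0, -120.0], [474.0, -88.0]]
[486.  62.] 857 [[469.0, 125.0], [555.0, 39.0], [459.0, 32.0]]
[621. -93.] 238 [[643.0, -86.0], [616.0, -117.0], [603.0, -77.0]]
[-2.52, 0.01, -0.028] [0.0007, -0.0, -0.0001]
[-2.52, 0.006, 0.814] [0.0007, -0.0, -0.0001]
```

View pics/top1.png

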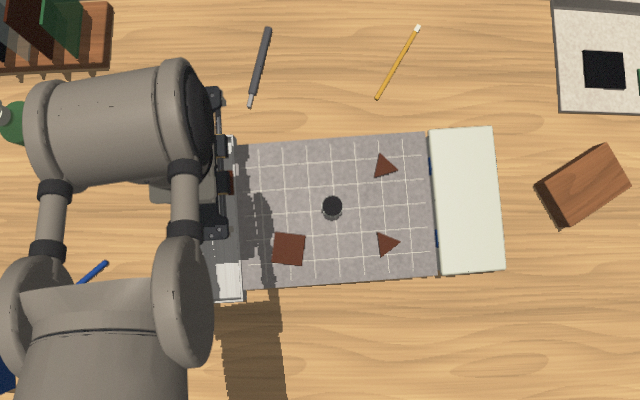

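The first offcut has left the mat, and something brown shows at (232,180), partly hidden by the arm. I move to the second offcut and check the tray from there.

{"method": "send_rows", "body": {
  "offset": [
    [-0.4,0,0],
    [-0.84,0,0],
    [-0.84,0,0]
  ],
  "delta_rot": [
    [0,0,0],
    [0,0,0],
    [0,0,0]
  ]
}}

```text
time: 5.58
tool_pos: [602.4, 59.8, 138.1]
tcp_rot: [-3.139, 0.001, 1.644]
contact_force: [-0.9, 0.3, -0.3]
grip_width: 14.0
finger_force: 0.0
```

{"method": "send_rows", "body": {
  "offset": [
    [-0.4,0,0],
    [-0.84,0,0],
    [-0.84,0,0]
  ],
  "delta_rot": [
    [0,0,0],
    [0,0,0],
    [0,0,0]
  ]
}}

```text
time: 5.95
tool_pos: [610.4, -39.6, 138.4]
tcp_rot: [-3.14, -0.0, 1.645]
contact_force: [-0.5, 0.3, -0.2]
grip_width: 14.1
finger_force: 0.0
```

{"method": "send_rows", "body": {
  "offset": [
    [-0.4,0,0],
    [-0.84,0,0],
    [-0.84,0,0.2],
    [-0.84,0,0.2],
    [-0.84,0,0.2]
  ],
  "delta_rot": [
    [0,0,0],
    [0,0,0],
    [0,0,0],
    [0,0,0],
    [0,0,0]
  ]
}}

```text
time: 6.58
tool_pos: [618.8, -135.8, 115.8]
tcp_rot: [-3.141, -0.001, 1.65]
contact_force: [0.6, -0.1, 0.6]
grip_width: 13.7
finger_force: 0.0
```

```bash
python3 -c "
from h import *
print(get_obs()['time'],get_obs()['tool_pos'])
im,o=pieces(); cv2.imwrite('pics/top2.png',im[:,:,::-1])
for i in o: print(*i)
rows([W(62,-126,44)])"
```

```text
6.575 [ 618.80615561 -135.84709502  115.79509366]
[412. -52.] 501 [[429.0, 17.0], [437.0, -94.0], [371.0, -71.0]]
[487.  61.] 850 [[469.0, 125.0], [555.0, 40.0], [459.0, 32.0]]
[593. 161.] 170 [[627.0, 156.0], [567.0, 152.0], [589.0, 174.0]]
[621. -93.] 233 [[644.0, -87.0], [615.0, -115.0], [603.0, -77.0]]
[-0.016, 0.011, 0.603] [0.0001, -0.0, 0.0003]
```

View pics/top2.png

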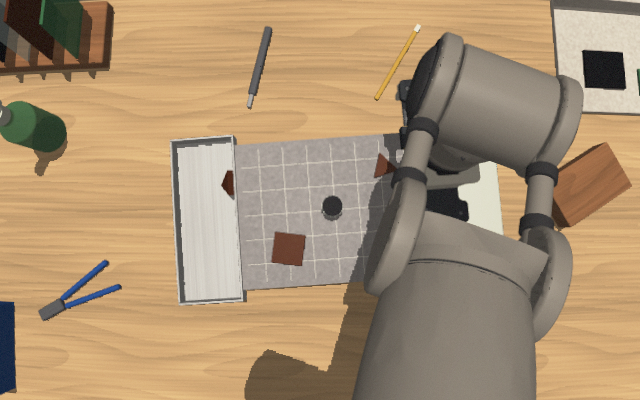

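The first offcut seems to be leaning on the tray's near wall at (229,184). I'll push the second one further out over the edge and sort out the leaning one then.

{"method": "send_rows", "body": {
  "offset": [
    [0,0,0.3],
    [0,0,0.55],
    [0,0.01,0.595],
    [0,0.01,0.595],
    [0.1,0.01,0.595],
    [0.22,0.01,0.595],
    [0.34,0.01,0.595],
    [0.46,0.01,0.595]
  ],
  "delta_rot": [
    [0,0,0],
    [0,0,0],
    [0,0,0],
    [0,0,0],
    [0,0,0],
    [0,0,0],
    [0,0,0],
    [0,0,0]
  ]
}}

```text
time: 7.62
tool_pos: [615.6, -80.9, 44.7]
tcp_rot: [3.141, 0.0, 1.65]
contact_force: [0.2, -0.7, 0.1]
grip_width: 13.8
finger_force: 0.4
```

```bash
python3 -c "
from h import *
print(get_obs()['time'],get_obs()['tool_pos'])
rows([W(62,50,44),W(62,175,44)])"
```

```text
7.625 [615.60846264 -80.90947287  44.70422103]
[0.991, 0.006, 0.006] [0.0001, 0.0, 0.0001]
[2.033, 0.006, 0.006] [0.0001, 0.0, 0.0001]
```

{"method": "send_rows", "body": {
  "offset": [
    [0.12,0,0.005],
    [0.25,0,0.005],
    [0.38,0,0.005],
    [0.5,0,0.005],
    [0.63,0,0.005],
    [0.75,0,0.005],
    [0.88,0,0.005],
    [1,0,0.005]
  ],
  "delta_rot": [
    [0,0,0],
    [0,0,0],
    [0,0,0],
    [0,0,0],
    [0,0,0],
    [0,0,0],
    [0,0,0],
    [0,0,0]
  ]
}}

```text
time: 8.62
tool_pos: [606.1, 38.5, 43.7]
tcp_rot: [3.142, -0.0, 1.649]
contact_force: [-0.5, -0.4, 0.8]
grip_width: 13.7
finger_force: 0.7
```

```bash
python3 -c "
from h import *
print(get_obs()['time'],get_obs()['tool_pos'])
im,o=pieces(); cv2.imwrite('pics/top3.png',im[100:320,160:450,::-1].repeat(2,0).repeat(2,1))
rows([W(62,175,44)])"
```

```text
8.625 [606.08125337  38.50345003  43.72306998]
[1.02, 0.009, -0.002] [-0.0, -0.0001, 0.0002]
```

View pics/top3.png

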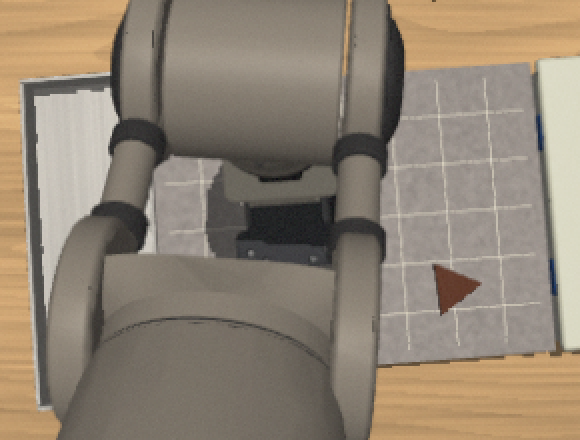

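The arm hides the pushed piece; the third offcut sits unchanged at crop (455,287). I carry on over the edge.

{"method": "send_rows", "body": {
  "offset": [
    [0.12,0,0],
    [0.25,0,0],
    [0.38,0,0],
    [0.5,0,0],
    [0.63,0,0],
    [0.75,0,0],
    [0.88,0,0],
    [1,0,0]
  ],
  "delta_rot": [
    [0,0,0],
    [0,0,0],
    [0,0,0],
    [0,0,0],
    [0,0,0],
    [0,0,0],
    [0,0,0],
    [0,0,0]
  ]
}}

```text
time: 9.68
tool_pos: [596.7, 158.2, 43.7]
tcp_rot: [3.142, -0.0, 1.649]
contact_force: [0.4, 0.4, 0.5]
grip_width: 13.8
finger_force: 0.0
```

{"method": "send_rows", "body": {
  "offset": [
    [0.1,0,0],
    [0.2,0,0],
    [0.2,0,0],
    [0.15,0,-0.4],
    [0,0,-0.8],
    [-0.5,0,-0.8],
    [-1,0,-0.8],
    [-1,0,-0.8]
  ],
  "delta_rot": [
    [0,0,0],
    [0,0,0],
    [0,0,0],
    [0,0,0],
    [0,0,0],
    [0,0,0],
    [0,0,0],
    [0,0,0]
  ]
}}

```text
time: 10.68
tool_pos: [606.5, 32.7, 139.9]
tcp_rot: [3.141, 0.001, 1.643]
contact_force: [0.4, 1.0, 0.0]
grip_width: 13.8
finger_force: 0.0
```

{"method": "send_rows", "body": {
  "offset": [
    [-0.4,-0.3,0],
    [-0.8,-0.6,0],
    [-1,-0.9,0],
    [-1,-0.9,0]
  ],
  "delta_rot": [
    [0,0,0.028],
    [0,0,0.056],
    [0,0,0.084],
    [0,0,0.112]
  ]
}}

```text
time: 11.18
tool_pos: [505.8, -91.8, 139.8]
tcp_rot: [-3.14, 0.001, 0.936]
contact_force: [0.3, 0.7, 0.5]
grip_width: 13.6
finger_force: 0.0
```

```bash
python3 -c "
from h import *
print(get_obs()['time'],get_obs()['tool_pos'])
im,o=pieces(); cv2.imwrite('pics/top4.png',np.hstack([im[100:320,160:450,::-1],optics.capture('scene')[120:340,170:460,::-1]]))
for i in o: print(*i)
rows([W(-105,-75,120,.078),W(-105,-75,44,.078)])"
```

```text
11.175 [505.77338453 -91.81232132 139.78850278]
[410. -25.] 134 [[433.0, -5.0], [398.0, -52.0], [398.0, -21.0]]
[ 409. -126.] 332 [[383.0, -117.0], [432.0, -92.0], [413.0, -177.0]]
[487.  61.] 852 [[469.0, 125.0], [555.0, 40.0], [459.0, 32.0]]
[595. 199.] 209 [[617.0, 204.0], [589.0, 177.0], [579.0, 215.0]]
[608. 227.] 208 [[622.0, 210.0], [588.0, 221.0], [615.0, 250.0]]
[-0.344, -0.342, 0.166] [0.0, -0.0001, 0.1377]
[-0.344, -0.343, 0.8] [0.0, -0.0001, 0.1377]
```

View pics/top4.png

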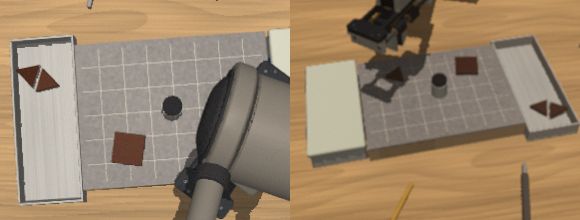

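Both offcuts lie flat in the tray, at crop (33,75) and (45,80); the pane and jar haven't moved. Now the third goes across to the cleared column, with a wider finger gap.

{"method": "send_rows", "body": {
  "offset": [
    [-0.15,-0.15,0],
    [-0.3,-0.3,0.05],
    [-0.33,-0.31,0.1],
    [-0.33,-0.31,0.16],
    [-0.33,-0.31,0.16],
    [-0.33,-0.31,0.16],
    [-0.33,-0.31,0.16]
  ],
  "delta_rot": [
    [0,0,0.028],
    [0,0,0.056],
    [0,0,0.084],
    [0,0,0.112],
    [0,0,0.1376],
    [0,0,0.1376],
    [0,0,0.1376]
  ],
  "grip": 0.28
}}

```text
time: 12.15
tool_pos: [454.8, -100.6, 120.6]
tcp_rot: [-3.142, -0.0, 0.086]
contact_force: [0.5, 0.0, 0.3]
grip_width: 25.5
finger_force: 0.0
```

```bash
python3 -c "
from h import *
print(get_obs()['time'],get_obs()['tool_pos'],get_obs()['grip_width'])
rows([W(-100,-70,120,.078),W(-100,-70,44,.078),W(48,-70,44,.078)])"
```

```text
12.15 [ 454.82262785 -100.58915721  120.5538018 ] 25.530628577452717
[0.004, -0.05, 0.005] [-0.0, -0.0, 0.0013]
[0.004, -0.05, 0.638] [-0.0, -0.0, 0.0013]
[1.237, -0.04, 0.638] [-0.0, -0.0, 0.0013]
```

{"method": "send_rows", "body": {
  "offset": [
    [0,-0.05,0.3],
    [0,-0.05,0.55],
    [0,-0.05,0.635],
    [0,-0.05,0.635],
    [0.1,-0.05,0.635],
    [0.2,-0.05,0.635],
    [0.3,-0.05,0.635],
    [0.4,-0.05,0.635]
  ],
  "delta_rot": [
    [0,0,0.001],
    [0,0,0.001],
    [0,0,0.001],
    [0,0,0.001],
    [0,0,0.001],
    [0,0,0.001],
    [0,0,0.001],
    [0,0,0.001]
  ]
}}

```text
time: 13.15
tool_pos: [503.0, -91.0, 44.5]
tcp_rot: [3.141, -0.001, 0.075]
contact_force: [-0.3, -0.3, 0.0]
grip_width: 25.7
finger_force: 0.2
```

```bash
python3 -c "
from h import *
print(get_obs()['time'],get_obs()['tool_pos'],get_obs()['grip_width'])
im,o=pieces(); cv2.imwrite('pics/top5.png',np.hstack([im[100:320,160:450,::-1],optics.capture('scene')[120:340,170:460,::-1]]))
for i in o: print(*i)
rows([W(48,-70,44,.078)])"
```

```text
13.15 [503.02393237 -91.03590235  44.52560682] 25.725437130595935
[ 418. -108.] 831 [[437.0, -156.0], [387.0, -135.0], [437.0, -10.0]]
[487.  61.] 852 [[469.0, 125.0], [555.0, 40.0], [459.0, 32.0]]
[595. 199.] 211 [[617.0, 204.0], [589.0, 177.0], [579.0, 215.0]]
[608. 227.] 207 [[622.0, 210.0], [588.0, 221.0], [615.0, 250.0]]
[0.826, -0.005, 0.005] [0.0001, -0.0002, -0.0005]
```

View pics/top5.png

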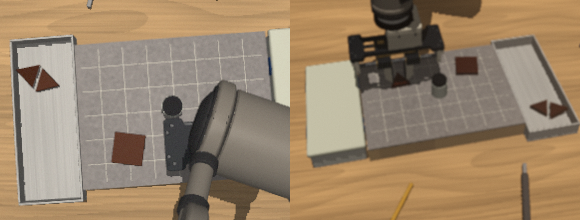

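The triangle sits centred in front of the fingers, at scene crop (401,80). I continue across.

{"method": "send_rows", "body": {
  "offset": [
    [0.12,0,0],
    [0.24,0,0],
    [0.36,0,0],
    [0.48,0,0],
    [0.6,0,0],
    [0.72,0,0],
    [0.82,0,0],
    [0.82,0,0]
  ],
  "delta_rot": [
    [0,0,0],
    [0,0,0],
    [0,0,0],
    [0,0,0],
    [0,0,0],
    [0,0,0],
    [0,0,0],
    [0,0,0]
  ]
}}

```text
time: 14.25
tool_pos: [600.4, -83.7, 44.1]
tcp_rot: [-3.142, -0.0, 0.075]
contact_force: [0.2, -0.7, 0.4]
grip_width: 25.3
finger_force: 0.0
```

{"method": "send_rows", "body": {
  "offset": [
    [-0.05,0,0],
    [-0.1,0,0],
    [-0.1,0,-0.4],
    [-0.1,0,-0.8],
    [-0.5,0,-0.8],
    [-0.9,0,-0.8],
    [-0.9,0,-0.8]
  ],
  "delta_rot": [
    [0,0,0],
    [0,0,0],
    [0,0,0],
    [0,0,0],
    [0,0,-0.02],
    [0,0,-0.05],
    [0,0,-0.08]
  ],
  "grip": 0.33
}}

```text
time: 15.12
tool_pos: [488.0, -91.4, 140.3]
tcp_rot: [-3.139, 0.002, 0.58]
contact_force: [0.5, -0.9, 0.6]
grip_width: 30.0
finger_force: 0.0
```

```bash
python3 -c "
from h import *
print(get_obs()['time'],get_obs()['tool_pos'],get_obs()['grip_width'])
im,o=pieces(); cv2.imwrite('pics/top6.png',np.hstack([im[100:320,160:450,::-1],optics.capture('scene')[120:340,170:460,::-1]]))
for i in o: print(*i)
rows([W(62,-126,140),W(62,-126,44)])"
```

```text
15.125 [487.98803424 -91.37067771 140.25154456] 29.95046321181051
[487.  61.] 852 [[459.0, 32.0], [469.0, 125.0], [555.0, 39.0]]
[595. 198.] 210 [[617.0, 204.0], [588.0, 177.0], [580.0, 214.0]]
[608. 227.] 208 [[622.0, 210.0], [588.0, 221.0], [615.0, 250.0]]
[613. -83.] 242 [[628.0, -102.0], [590.0, -87.0], [621.0, -61.0]]
[0.696, 0.908, 0.007] [0.0001, -0.0, -0.1708]
[0.696, 0.907, 0.807] [0.0001, -0.0, -0.1708]
```

View pics/top6.png

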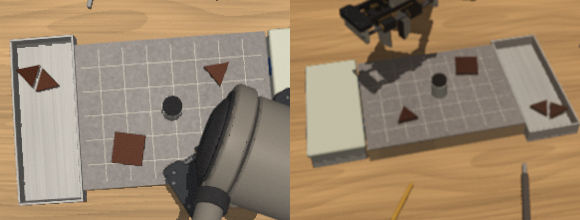

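The third offcut is now in the right column, at crop (217,72). It has a slanted flank facing the toolbox, and a narrow flat push will square it up. The jar and pane are unmoved.

{"method": "send_rows", "body": {
  "offset": [
    [0.2,0.3,0],
    [0.4,0.6,0],
    [0.6,0.85,0],
    [0.7,0.9,0],
    [0.7,0.9,0],
    [0.7,0.9,0],
    [0.7,0.9,0]
  ],
  "delta_rot": [
    [0,0,-0.028],
    [0,0,-0.056],
    [0,0,-0.084],
    [0,0,-0.112],
    [0,0,-0.14],
    [0,0,-0.171],
    [0,0,-0.171]
  ],
  "grip": 0.13
}}

```text
time: 16.1
tool_pos: [621.6, -136.7, 140.0]
tcp_rot: [-3.141, -0.0, 1.645]
contact_force: [-0.1, 0.7, -0.4]
grip_width: 11.7
finger_force: 0.0
```

```bash
python3 -c "
from h import *
print(get_obs()['time'],get_obs()['tool_pos'],get_obs()['grip_width'])
rows([W(60,-116,44),W(60,-50,44)])"
```

```text
16.1 [ 621.61484914 -136.69333153  140.0013793 ] 11.705926504174624
[0.075, -0.026, 0.8] [-0.0, -0.0, -0.0006]
[0.625, -0.028, 0.8] [-0.0, -0.0, -0.0006]
```

{"method": "send_rows", "body": {
  "offset": [
    [0.05,-0.02,0.35],
    [0.05,-0.025,0.65],
    [0.05,-0.025,0.795],
    [0.05,-0.025,0.795],
    [0.2,-0.025,0.795],
    [0.3,-0.025,0.795],
    [0.4,-0.025,0.795],
    [0.5,-0.025,0.795]
  ],
  "delta_rot": [
    [0,0,0],
    [0,0,0],
    [0,0,0],
    [0,0,0],
    [0,0,0],
    [0,0,0],
    [0,0,0],
    [0,0,0]
  ]
}}

```text
time: 17.1
tool_pos: [614.0, -76.1, 45.5]
tcp_rot: [3.141, 0.0, 1.65]
contact_force: [-0.5, -0.7, -0.6]
grip_width: 11.8
finger_force: 0.1
```

```bash
python3 -c "
from h import *
print(get_obs()['time'],get_obs()['tool_pos'],get_obs()['grip_width'])
optics.capture('scene')
for p in finder.pinpoint('offcut_c','scene'):
    if p['confidence']>.2: q=ray('scene',p['uv'],40); d=q-[549,-17]; print(p['confidence'],q,'e,u',d@[.997,.078],d@[-.078,.997])
cv2.imwrite('pics/sc7.png',cv2.resize(optics.capture('scene')[160:280,210:420,::-1],None,fx=3,fy=3))
rows([W(60,60,44)])"
```

```text
17.1 [614.02080951 -76.10644912  45.47321152] 11.774620874540778
0.66 [622.44910404 192.65407338] e,u 89.58177444752532 203.296081041289
0.66 [633.47448621 225.7607644 ] e,u 103.1564023744574 235.44347218135675
[1.035, 0.002, 0.009] [0.0, -0.0, 0.0003]
```

View pics/sc7.png

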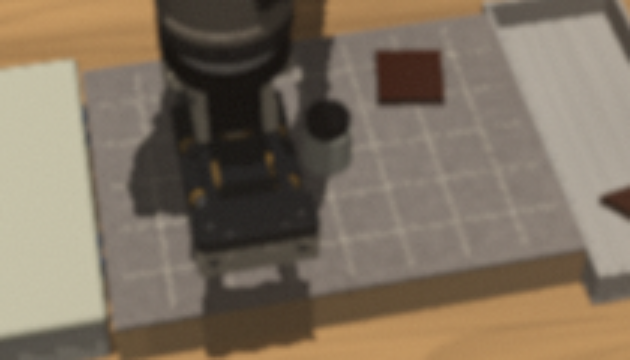

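The gripper hides the offcut, and the jar at (327,130) is clear of it. I continue along the same path as for the second one.

{"method": "send_rows", "body": {
  "offset": [
    [0.12,0,0.005],
    [0.25,0,0.01],
    [0.38,0,0.01],
    [0.5,0,0.01],
    [0.63,0,0.01],
    [0.75,0,0.01],
    [0.88,0,0.01],
    [1,0,0.01]
  ],
  "delta_rot": [
    [0,0,0],
    [0,0,0],
    [0,0,0],
    [0,0,0],
    [0,0,0],
    [0,0,0],
    [0,0,0],
    [0,0,0]
  ]
}}

```text
time: 18.25
tool_pos: [604.3, 43.5, 43.8]
tcp_rot: [3.141, -0.0, 1.65]
contact_force: [0.0, -0.5, -0.1]
grip_width: 11.7
finger_force: 0.0
```

{"method": "send_rows", "body": {
  "offset": [
    [0.12,0,0],
    [0.25,0,0],
    [0.38,0,0],
    [0.5,0,0],
    [0.63,0,0],
    [0.75,0,0],
    [0.88,0,0],
    [1,0,0]
  ],
  "delta_rot": [
    [0,0,0],
    [0,0,0],
    [0,0,0],
    [0,0,0],
    [0,0,0],
    [0,0,0],
    [0,0,0],
    [0,0,0]
  ]
}}

```text
time: 19.25
tool_pos: [594.9, 163.2, 43.7]
tcp_rot: [3.142, -0.0, 1.65]
contact_force: [-0.4, 0.3, -0.5]
grip_width: 12.0
finger_force: 0.0
```

{"method": "send_rows", "body": {
  "offset": [
    [0.1,0,0],
    [0.2,0,0],
    [0.2,0,0],
    [0.15,0,-0.4],
    [0,0,-0.8],
    [-0.5,0,-0.9],
    [-1,0,-0.9],
    [-1,0,-0.9]
  ],
  "delta_rot": [
    [0,0,0],
    [0,0,0],
    [0,0,0],
    [0,0,0],
    [0,0,0],
    [0,0,0],
    [0,0,0],
    [0,0,0]
  ]
}}

```text
time: 20.25
tool_pos: [604.8, 37.7, 152.0]
tcp_rot: [3.141, 0.001, 1.643]
contact_force: [0.9, 0.4, -0.6]
grip_width: 11.8
finger_force: 0.0
```

{"method": "send_rows", "body": {
  "offset": [
    [-0.4,0,-0.1],
    [-0.8,0,-0.1],
    [-1,0,-0.1],
    [-1,0,-0.1]
  ],
  "delta_rot": [
    [0,0,0],
    [0,0,0],
    [0,0,0],
    [0,0,0]
  ]
}}

```text
time: 20.75
tool_pos: [613.7, -78.0, 163.3]
tcp_rot: [-3.141, -0.001, 1.647]
contact_force: [-0.4, 0.3, -0.7]
grip_width: 11.9
finger_force: 0.0
```

```bash
python3 -c "
from h import *
print(get_obs()['time'],get_obs()['tool_pos'],get_obs()['grip_width'])
im,o=pieces(); cv2.imwrite('pics/top8.png',np.hstack([im[100:320,160:450,::-1],optics.capture('scene')[120:340,170:460,::-1]]))
for i in o: print(*i)"
```

```text
20.75 [613.72631075 -77.97250232 163.30289184] 11.86700546638855
[487.  61.] 854 [[469.0, 125.0], [555.0, 39.0], [459.0, 32.0]]
[587. 192.] 390 [[617.0, 205.0], [577.0, 161.0], [557.0, 220.0]]
[608. 227.] 208 [[622.0, 210.0], [588.0, 221.0], [615.0, 250.0]]
```

View pics/top8.png

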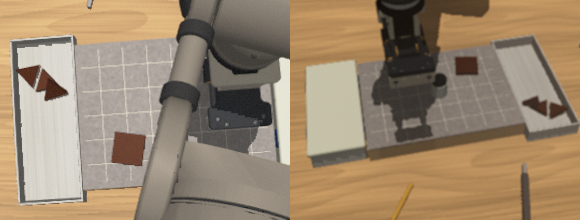

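The third offcut is in the tray too, at crop (53,90), next to the others; the pane and jar look unmoved. I check its outline and the jar numerically before handing in.

```bash
python3 - <<'E'
from h import *
im=optics.capture("top"); h=cv2.cvtColor(im,cv2.COLOR_RGB2HSV).astype(int)
m=((h[...,1]>90)&(h[...,2]<125)).astype(np.uint8); m[:,:172]=0; m[:,245:]=0; m[:130]=0; m[305:]=0
for c in cv2.findContours(m,cv2.RETR_EXTERNAL,cv2.CHAIN_APPROX_NONE)[0]:
    if cv2.contourArea(c)<50: continue
    for z in (14,24):
        w=np.array([ray("top",p,z) for p in cv2.approxPolyDP(c,2.5,True)[:,0]])-[549,-17]
        print(z,"e,u",np.round(np.c_[w@[.997,.078],w@[-.078,.997]]).tolist())
optics.capture("scene")
for t in ("jar","pane"):
    p=finder.pinpoint(t,"scene")[0]; print(t,p["confidence"],p["uv"],ray("scene",p["uv"],40))
E
```

```text
14 e,u [[88.0, 225.0], [54.0, 237.0], [56.0, 221.0], [37.0, 222.0], [46.0, 185.0]]
24 e,u [[86.0, 223.0], [53.0, 235.0], [55.0, 219.0], [36.0, 220.0], [45.0, 183.0]]
14 e,u [[93.0, 269.0], [61.0, 244.0], [95.0, 232.0]]
24 e,u [[91.0, 266.0], [60.0, 241.0], [93.0, 229.0]]
jar 0.68 [323.6, 210.0] [552.24322433   1.82970463]
pane 0.77 [346.3, 187.6] [491.68290755  61.69447756]
```

The offcuts are clear of the walls. The jar's reading may be biased by the gripper hiding part of it, so I clear the view and recheck.

{"method": "send_rows", "body": {
  "offset": [
    [-0.4,0,-0.3],
    [-0.8,0,-0.6],
    [-1,0,-0.8],
    [-1,0,-0.8]
  ],
  "delta_rot": [
    [0,0,0],
    [0,0,0],
    [0,0,0],
    [0,0,0]
  ]
}}

```text
time: 21.55
tool_pos: [624.0, -198.0, 261.5]
tcp_rot: [3.138, 0.002, 1.648]
contact_force: [0.4, 0.6, -0.3]
grip_width: 12.1
finger_force: 0.0
```

```bash
python3 - <<'E'
from h import *
for c in ("scene","top"):
    im=optics.capture(c)
    for p in finder.pinpoint("jar",c)[:1]: print(c,p["confidence"],p["uv"],ray(c,p["uv"],40))
    s=finder.silhouettes("jar",c)
    for q in s[:1]: print("box",q["confidence"],q["box"])
    if c=="scene": 
        old=cv2.imread("pics/scene0.png"); d=np.abs(old[185:222,305:335].astype(int)-im[185:222,305:335,::-1]).max(2); print("changed px",(d>40).sum())
    else:
        old=cv2.imread("pics/top0.png"); d=np.abs(old[192:222,318:348].astype(int)-im[192:222,318:348,::-1]).max(2); print("changed px",(d>40).sum())
E
```

```text
scene 0.9 [318.9, 214.2] [562.87941118  -9.74524114]
box 0.84 [309.5, 194.3, 327.4, 216.3]
changed px 0
top 0.7 [331.1, 205.9] [556.40620634  -7.92254582]
box 0.62 [320.6, 196.0, 340.4, 217.9]
changed px 0
```

The jar has not moved.

```bash
python3 -c "
from h import *
print(ticket.close_job())"
```

```text
the job is handed in; nothing more can be done
None
```

All three offcuts were pushed over the board's edge and lie in the scrap tray; the pane and jar are where they were, and the job was handed in at about 22 s.

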